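Arm the spring draw fixture and hold its rod at the length pointer

TASK

Ready the spectacle-arm spring fixture for loading: press the three keys of its pod one at a time, first the big round key, then the long bar key, then the small square key, each fully down and let back up before the next. Then take hold of the sprung rod by its pull-knob end, draw it out until its thin collar is level with the blade of the length pointer below, and hold it still there against the spring: the program finishes while the gripper is still holding the rod, nothing is let go. Leave the other things on the bench where they are.

Things in the scene. Friction and masses are not known exactly. Their poses are not given: they have to be found in the camera images.
- pod: Grey box, 90 x 180 x 45 mm, fixed to the table, carrying the three keys in a row along its long (y) side, 54 mm apart. Each key stands in a flat black square bezel 3 mm high. Origin: centre of its underside.
- key_round_top (a point): Spring key, grey plastic, one of three standing in a row on the pod, in any order (the order changes). Big round key, 34 mm across. Point: centre of its flat top, 15 mm above the pod's top at rest (60 mm above the table). The x axis of this point is the pod's short side, y runs along the row; keys are 54 mm apart.
- key_bar_top (a point): Spring key, grey plastic, one of three standing in a row on the pod, in any order (the order changes). Long bar key, 36 x 14 mm, its length along x. Point: centre of its flat top, 15 mm above the pod's top at rest (60 mm above the table). The x axis of this point is the pod's short side, y runs along the row; keys are 54 mm apart.
- key_square_top (a point): Spring key, grey plastic, one of three standing in a row on the pod, in any order (the order changes). Small square key, 18 x 18 mm. Point: centre of its flat top, 15 mm above the pod's top at rest (60 mm above the table). The x axis of this point is the pod's short side, y runs along the row; keys are 54 mm apart.
- key_round (a joint): Travel of the round key: 0 up, 0.006 m fully down. It needs about 1.5 N to start and 5 N to bottom, and springs back up. Counts as pressed beyond 4.5 mm, as up below 1.5 mm.
- key_bar (a joint): Travel of the bar key: 0 up, 0.006 m fully down. It needs about 1.5 N to start and 5 N to bottom, and springs back up. Counts as pressed beyond 4.5 mm, as up below 1.5 mm.
- key_square (a joint): Travel of the square key: 0 up, 0.006 m fully down. It needs about 1.5 N to start and 5 N to bottom, and springs back up. Counts as pressed beyond 4.5 mm, as up below 1.5 mm.
- fixture: Draw fixture, fixed to the table: aluminium base plate 350 x 90 x 12 mm (x = -90 to +260 mm) with a dark steel barrel, 36 mm diameter, axis level along x, 85 mm above the table; the sprung rod comes out of it towards -x. Origin: on the table below the rod's axis. At rest the collar is at x = +31 mm, the barrel's mouth (a short thin sleeve) at x = +48 mm.
- draw_rod: Telescoping steel rod, 14 mm diameter, level, 85 mm above the table; slides out of the barrel along this frame's -x by up to 120 mm. Origin: centre of its thin dark collar (26 mm diameter, 4 mm thick), moving with the rod. An inner spring pulls it back: 3 N at rest plus 0.6 N per 10 mm drawn out; it snaps home if let go. Axes parallel to the fixture's.
- pointer: Length pointer, fixed on the base plate under the rod's path, 50 to 90 mm on the -x side of the resting collar: black foot 16 x 66 x 12 mm, upright steel blade 3 mm thick, 60 mm wide across the rod, top edge 45 mm above the table. Origin: under the blade's middle, 12 mm above the table; axes parallel to the fixture's. The length is right when the collar is straight above the blade (same x).
- rod_grip (a point): Where to grip the rod, on its axis, 24 mm in front (-x) of the collar: middle of the bare part, 14 mm diameter and 44 mm long, between collar and pull knob (black, 36 mm diameter, 14 mm thick, at the rod's outer end). Grip across it from above at axis height, 85 mm above the table; fingertips must stay over 50 mm above the table to pass over the pointer. Axes as the rod's.
- driver: Bystander: screwdriver, 150 mm, lying. Leave alone.
- screw_cup: Bystander: small steel cup, 52 mm across, 35 mm high. Leave alone.
- cleaner: Bystander: small bottle, 40 mm across, 90 mm high, origin under its middle. Leave alone.
- lens_case: Bystander: black spectacle case, 60 x 140 x 28 mm. Leave alone.
- tape_roll: Bystander: roll of paper tape, 80 mm across, 19 mm high, lying. Leave alone.
- gauge_block: Bystander: steel block 50 x 30 x 20 mm. Leave alone.
- brush: Bystander: brush, 160 mm, lying. Leave alone.

How it is judged (in metres and radians):
On the way, in this order (a step that is already met when the one before it is completed fails the run):
1. the big round key is pressed down, the other two up (value of joint key_round above 0.0045 m and value of joint each of key_bar, key_square below 0.0015 m), for 0.05 s.
2. the big round key has come back up (value of joint key_round below 0.0015 m), for 0.05 s.
3. the long bar key is pressed down, the other two up (value of joint key_bar above 0.0045 m and value of joint each of key_round, key_square below 0.0015 m), for 0.05 s.
4. the long bar key has come back up (value of joint key_bar below 0.0015 m), for 0.05 s.
5. the small square key is pressed down, the other two up (value of joint key_square above 0.0045 m and value of joint each of key_round, key_bar below 0.0015 m), for 0.05 s.
6. the small square key has come back up (value of joint key_square below 0.0015 m), for 0.05 s.
7. the rod is drawn out by the gripper, its collar level with the pointer's blade (x of draw_rod in the frame of pointer between -0.005 and 0.005 m and contact force between the fingers and draw_rod above 2 N and linear speed of draw_rod below 0.01 m/s), for 0.3 s.
At the end, for the whole second after the job is handed in: The gripper's fingers hold the rod (contact force over 2 N), its collar is within 5 mm of the pointer blade along the rod's axis, the rod is still (under 10 mm/s), and all three keys are up (all of step 7 and value of joint each of key_round, key_bar, key_square below 0.0015 m); the arm keeps its last pose, push and grip.
It fails at once if two keys are down together (value of joint each of key_round, key_bar above 0.003 m or value of joint each of key_bar, key_square above 0.003 m or value of joint each of key_round, key_square above 0.003 m).
It fails at once if a bystander is moved by more than 30 mm (distance of any of driver, screw_cup, cleaner, lens_case, tape_roll, gauge_block, brush from where it was at the start of the episode above 0.03 m).
It also fails if it takes over 58 s, if anything falls off the work surface, if the arm or the gripper's body presses on something with over 40 N, if the wrist force passes 120 N, or if a joint passes its speed limit or range.

ROBOT

A 6-joint arm with a two-finger parallel gripper is mounted at the origin on the work surface. World frame = base frame: x ahead of the robot, y to its left, z up, the work surface at z = 0. Lengths are in mm, angles in rad, forces in N, time in s.
With the tool pointing down it reaches from about 300 to 850 mm from the base axis. Payload 4.2 kg.
Tool frame: the origin (TCP) lies at the very end of the fingers, on their centre line; the grasp point (between the pads) lies 19 mm behind it; z points along the fingers, y is the line along which they close (so a half turn about z gives the same grasp; the last joint's range is limited). The gripper opens to 91 mm and grips with 3 to 60 N. Pads are 32 mm wide; open, the fingers measure 118 mm over their backs; the gripper's body (76 mm by 178 mm) begins 60 mm behind the grasp point.
Start: joints at [1.202, 0.32, 1.565, -0, 1.257, -0.02], TCP at [196.521, 540.391, 213.976] pointing down, gripper open.
Joint ranges: [-3.11, 3.11], [-0.84, 2.01], [0.21, 2.61], [-1.34, 4.49], [0.05, 2.63], [-2.56, 2.56]. Speed limits (rad/s): [2.57, 2.57, 3.14, 3.14, 3.14, 3.14].

INTERFACE

Orientations are given as a rotation vector (axis times angle).
In Python, from workcell import * gives the robot as it stands.
- The arm moves only by the tool step_arm, never from a script. Its argument "commands" is a list of rows, each a list of 3 entries, a list of its own where there are three numbers: the opening, from -1 (shut) to 1 (fully open), then the shift along the world's x, y, z in cm, then the turn, a rotation vector about the world's x, y, z in rad. A call has 1 to 8 rows; each row shifts and turns the commanded pose from where the row before left it; what a row does not reach is not made up. A row lasts 1/12 s, in which the tool goes at most 41.7 mm and 7.16 degrees, less where a joint would pass 70% of its speed; a pose out of reach is approached as far as the arm can. A call is refused whole if a number of a shift passes 4.17 or a number of a turn 0.125, either way. A call with a gripper value outside its range is refused whole. The fingers move at their own pace and stop on an object; the grip force is fixed at half the most. Time passes only in rows, so rows that do not move let the fingers close. It gives the time, the measured TCP pose, the force, the opening and the grip force at its end, in the units of the state.
- state(): the state, without advancing time (a new reading comes with each control period).
- snapshot(name): name is "side" or "top"; returns a dict with "img" (384x512x3 uint8, red, green, blue), "range_z" (384x512 float32, mm along the optical axis (not along the pixel's ray), 0 where there is no reading), "intrinsics" (3x3 intrinsics, pixels), "pose" (4x4, takes a point from camera to world coordinates). Camera axes: x right, y down, z forward; pixel columns grow to the right and rows downward; lengths in mm; the calibration is good to about 2 mm. A picture is of the moment at which its call begins.
- close_job(): hands the job in; it is judged then, once.
The state is a dict: "clock": time; "joints": joint angles; "joint_velocities": joint speeds; "tau": joint torques, N m; "ee_pos": TCP position; "eef_rot": TCP orientation; "contact_force": force on the tool from outside, world axes, zero at the start; "wrist_torque": the same for the moment, N m; "opening": opening from 0.0 (shut) to 1.0 (fully open); "gripper_force": force on a finger pad.
Only numpy, scipy, OpenCV 4.12 (cv2) and the standard library are available. Lean on these libraries where they do the work, as an engineer would, in place of code of your own. Each camera call takes 0.05 s, during which the arm holds its last target. There are 200 camera calls.

## Working session

There is one attempt and no reset: what is moved stays moved. The work goes in short steps, Python scripts to look and compute and a tool call to move; the robot and the scene stay as the last step left them, time stands still between calls to the robot, and variables do not carry over. Pictures are saved under pics/ and viewed, at most 10 in all, crops included, and the job is handed in when it is done.

Besides the shell and the picture viewer there is one more tool, called after ">>>" as a command line: name --argument value ..., lists and objects as JSON in quotes. step_arm: Moves the arm, as the interface text tells. Its arguments: {"type":"object","properties":{"commands":{"type":"array","items":{"type":"array"}}},"required":["commands"]}

```bash
mkdir -p pics
cat > h.py <<'E'
from workcell import *
import numpy as np, cv2
def shot(n,f=None):
    s=snapshot(n)
    if f: cv2.imwrite('pics/'+f,s['img'][:,:,::-1])
    return s
def cloud(s):
    K=s['intrinsics'];z=s['range_z'];v,u=np.indices(z.shape)
    p=np.stack([(u-K[0,2])/K[0,0]*z,(v-K[1,2])/K[1,1]*z,z,np.ones_like(z)],-1)
    w=(p@np.array(s['pose']).T)[...,:3]; w[z==0]=np.nan
    return w
E
python3 - <<'E'
from h import *
for n in('top','side'):
    s=shot(n,n+'0.png'); np.savez(n+'0.npz',w=cloud(s),img=s['img'])
    print(np.round(s['pose'],3),s['intrinsics'])
print(state())
E
```

```text
[[ 4.600000e-02 -9.780000e-01  2.050000e-01  3.245120e+02]
 [-9.990000e-01 -4.500000e-02  1.100000e-02 -1.435400e+01]
 [-2.000000e-03 -2.060000e-01 -9.790000e-01  1.306225e+03]
 [ 0.000000e+00  0.000000e+00  0.000000e+00  1.000000e+00]] [[423.22212646   0.         252.89731247]
 [  0.         423.22212646 191.47338824]
 [  0.           0.           1.        ]]
[[ 9.72000e-01 -1.40000e-01  1.87000e-01  3.43759e+02]
 [-2.33000e-01 -5.98000e-01  7.67000e-01 -8.95935e+02]
 [ 4.00000e-03 -7.89000e-01 -6.14000e-01  7.84088e+02]
 [ 0.00000e+00  0.00000e+00  0.00000e+00  1.00000e+00]] [[411.76644722   0.         257.51450977]
 [  0.         411.76644722 194.22313383]
 [  0.           0.           1.        ]]
{'clock': 0.1, 'joints': array([ 1.20200207e+00,  3.20204364e-01,  1.56553132e+00, -7.86012539e-06,
        1.25738084e+00, -1.99992000e-02]), 'joint_velocities': array([-5.49952007e-04,  1.12020705e-04, -2.95789104e-03, -8.62092598e-05,
       -3.88813741e-04,  2.12588436e-03]), 'tau': array([ 6.66743290e-04, -4.13329554e+01, -2.32511652e+01,  7.29187927e-02,
        4.22029174e-02, -5.40819758e-05]), 'ee_pos': array([196.35884148, 539.96819941, 213.22788795]), 'eef_rot': array([-5.45059225e-01, -3.09365575e+00,  2.35065955e-03]), 'contact_force': array([ 0.72808229, -0.7675332 ,  1.41777135]), 'wrist_torque': array([-0.04949025,  0.01730214,  0.01120969]), 'gripper_force': 0.0, 'opening': 0.9991073821440245}
```

View pics/top0.png

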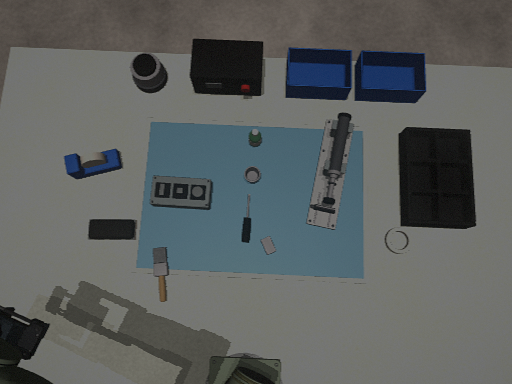

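View pics/side0.png

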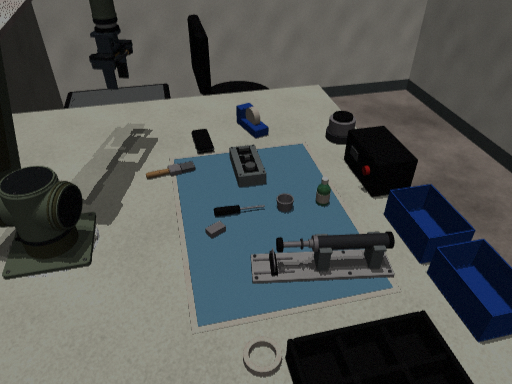

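The top view shows the pod at about (181,192) with its keys at columns 163, 180 and 198. The fixture runs from the knob at (325,207) to the barrel end at (344,117). I'll enlarge both next.

Run:
```python
from h import *
t=np.load('top0.npz');s=np.load('side0.npz')
c=lambda im,r,c0,f:cv2.resize(im[r:r+60,c0:c0+80],None,fx=5,fy=5,interpolation=cv2.INTER_CUBIC)
def g(im): return np.clip(im.astype(float)*1.6,0,255).astype(np.uint8)
a=np.hstack([c(t['img'],162,142,5),c(t['img'],170,292,5)])
b=np.hstack([c(s['img'],135,210,5),c(s['img'],220,245,5)])
cv2.imwrite('pics/crop0.png',g(np.vstack([a,b]))[:,:,::-1])
w=t['w']
np.set_printoptions(linewidth=220,suppress=True)
print('pod z');print(np.round(w[174:212:2,148:216:3,2]))
print('fix z');print(np.round(w[110:230:4,304:356:3,2]))
for name,m in(('pod',(slice(170,215),slice(146,218))),):
    W=w[m].reshape(-1,3); 
    for lo,hi in((40,52),(55,66)):
        q=W[(W[:,2]>lo)&(W[:,2]<hi)]; print(lo,len(q),q.mean(0),cv2.minAreaRect(q[:,:2].astype(np.float32)))
```

```text
pod z
[[-3.  4.  5.  1.  4.  5.  2.  3. -3.  1.  3. -0. -6.  6.  6. -1.  3.  3.  0.  4.  5.  7.  3.]
 [ 4.  3. 45. 47. 46. 46. 47.  8.  6.  2.  2.  3.  5.  3.  0. -1.  0.  6.  4.  2. -2.  6.  7.]
 [ 4.  5. 46. 48. 43. 49. 43. 45. 49. 46. 50. 50. 52. 42. 44. 45. 48. 41.  8. -0.  3.  1.  2.]
 [ 5.  2. 42. 46. 44. 45. 46. 45. 46. 46. 51. 44. 44. 44. 48. 51. 48. 49. 46. 43. 47. -0.  4.]
 [ 2.  3. 46. 47. 49. 44. 48. 45. 44. 49. 45. 46. 48. 49. 46. 44. 49. 47. 48. 46. 48. 17.  2.]
 [ 4.  8. 48. 46. 59. 62. 50. 50. 46. 48. 50. 51. 50. 48. 49. 48. 45. 42. 49. 48. 48. 17.  2.]
 [ 1. 44. 45. 54. 63. 60. 48. 46. 43. 48. 50. 54. 50. 44. 45. 48. 55. 51. 49. 49. 43.  8.  2.]
 [ 3. 50. 46. 46. 59. 59. 49. 50. 48. 50. 60. 64. 51. 50. 50. 61. 63. 58. 52. 48. 42.  5. -2.]
 [ 6. 44. 45. 47. 56. 60. 47. 48. 47. 44. 61. 61. 51. 52. 44. 65. 63. 62. 59. 46. 46.  6.  1.]
 [-2. 47. 46. 49. 61. 61. 47. nan 46. 50. 61. 64. 51. 44. 48. 62. 66. 57. 62. 47. 50.  0.  2.]
 [ 1. 47. 50. 52. 62. 54. 45. 48. 48. 45. 53. 45. 49. 45. 49. 63. 61. 60. 46. 48. 45.  4.  1.]
 [ 3. 45. 48. 53. 47. 45. 49. 45. 48. 50. 50. 48.
[... 3110 characters left out ...]
  2.   0.   3.   2.   3.]
 [  2.   2.  10.  11.  12.  11.   7.  16.  14.  12.  10.  14.   6.  -0.   2.   1.   1.   0.]
 [  6.  13.  11.  11.  12.   9.  16.  12.  13.  12.  19.   4.   0.   4.   4.   4.   0.  -2.]
 [  4.  10.  16.  16.  14.  11.   9.  13.  17.  13.  10.  -1.   2.   2.   3.   1.   0.   3.]
 [  1.   4.   4.   3.   4.  12.   9.  nan  13.  13.  13.   0.   6.  -0.   2.   3.   1.  -0.]]
40 1417 [578.982025   223.36950683  46.33340644] ((580.0261840820312, 222.75650024414062), (179.39480590820312, 90.92025756835938), 89.13229370117188)
55 187 [580.13110192 210.25911807  60.36681737] ((591.1820068359375, 218.5184326171875), (55.79120635986328, 131.5955047607422), 0.022771677002310753)
```

View pics/crop0.png

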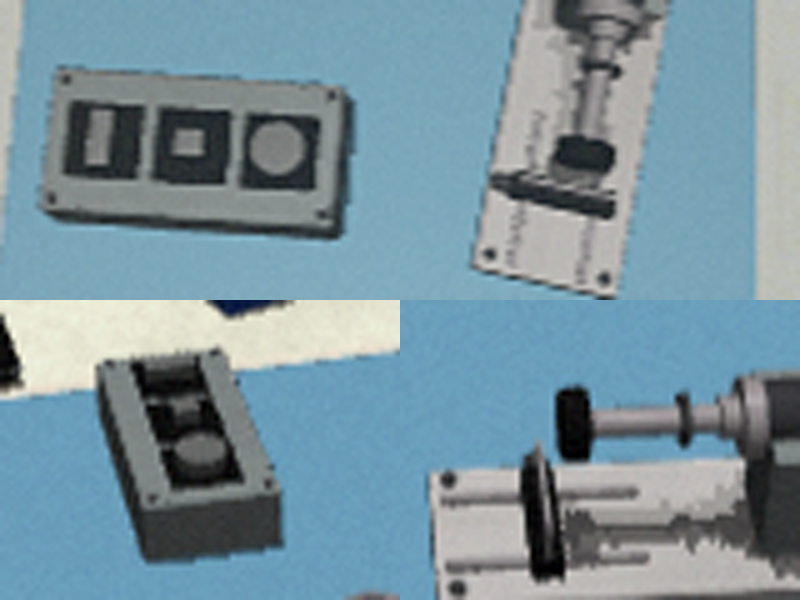

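Top-left crop: the bar key is at top pixel (161.6,189.4), the square at (179.6,190.6) and the round at (197.4,191.6). In the side crop, the collar is at about (301.6,243.6) and the pointer blade lies just beyond the knob. Next I'll measure the poses and zoom in on the pointer.

```bash
cat >> h.py <<'E'
def ray(s,u,v,z):
    K=s['intrinsics'];P=np.array(s['pose'])
    d=P[:3,:3]@[(u-K[0,2])/K[0,0],(v-K[1,2])/K[1,1],1]; o=P[:3,3]
    return o+d*(z-o[2])/d[2]
def proj(s,p):
    K=s['intrinsics'];P=np.array(s['pose']); c=P[:3,:3].T@(np.array(p)-P[:3,3]); c=K@c; return c[:2]/c[2]
E
python3 - <<'E'
from h import *
ims={n:[shot(n) for _ in range(4)] for n in('top','side')}
t=ims['top'][0];s=ims['side'][0]
w=np.nanmean([cloud(q) for q in ims['top']],0)
for n,u,v in(('bar',161.6,189.4),('sq',179.6,190.6),('rnd',197.4,191.6)): print(n,ray(t,u,v,60))
W=w[170:215,146:218].reshape(-1,3)
q=W[(W[:,2]>41)&(W[:,2]<53)];print('pod',cv2.minAreaRect(q[:,:2].astype(np.float32)),q[:,2].mean())
W=w[108:232,300:360].reshape(-1,3)
hi=W[(W[:,2]>99)];l=cv2.fitLine(hi[:,:2].astype(np.float32),cv2.DIST_HUBER,0,.01,.01).ravel();print('barrel',l,np.arctan2(l[1],l[0]),np.percentile(hi[:,2],50))
q=W[(W[:,2]>8)&(W[:,2]<120)];print('plate',cv2.minAreaRect(q[:,:2].astype(np.float32)))
print('collar top (top cam), z98', ray(t,332.4,183.6,98), 'side z85',ray(s,301.6,243.6,85))
m=lambda L:np.mean([x['img'].astype(float) for x in L],0)
c=lambda im,r,c0,h,ww,f:cv2.resize(im[r:r+h,c0:c0+ww],None,fx=f,fy=f,interpolation=cv2.INTER_NEAREST)
a=np.hstack([c(m(ims['top']),180,305,45,40,10),c(m(ims['side']),235,255,45,40,10)])
cv2.imwrite('pics/ptr.png',np.clip(a*1.5,0,255)[:,:,::-1])
E
```

```text
bar [579.64748482 275.1276949   60.        ]
sq [578.45912497 220.62753606  60.        ]
rnd [577.85814506 166.84722774  60.        ]
pod ((580.512939453125, 223.277099609375), (180.10366821289062, 89.94451904296875), 88.60228729248047) 46.49196207055987
barrel [ 9.8550421e-01 -1.6965085e-01  7.2204761e+02 -2.4850583e+02] -0.17047536 102.18188030974395
plate ((669.1453857421875, -239.67178344726562), (90.2998046875, 349.9725341796875), 80.3016586303711)
collar top (top cam), z98 [ 612.21071006 -231.82235771   98.        ] side z85 [ 614.23373227 -234.06620903   85.        ][ WARN:0@4.973] global loadsave.cpp:1063 imwrite_ Unsupported depth image for selected encoder is fallbacked to CV_8U.
```

View pics/ptr.png

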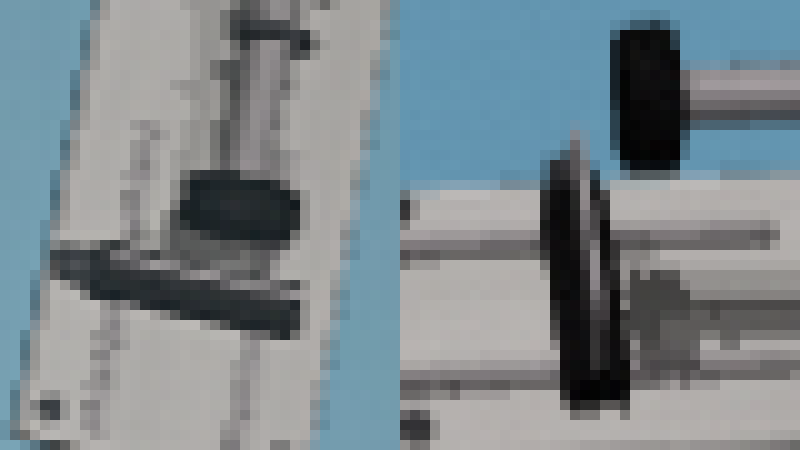

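The pointer foot shows in the top crop from about (310,205) to (335,213). In the side view the blade's far top corner is at about (272.5,248), and the foot's near bottom edge runs from (272,275) to (277.5,275). I'll fit the pointer's offset with a projected model.

Run:
```python
from h import *
t=snapshot('top');s=snapshot('side')
yaw=-0.170;u=np.array([np.cos(yaw),np.sin(yaw)]);v=np.array([-u[1],u[0]]);O=np.array([585.3,-225.2])
P=lambda x,y,z:np.r_[O+u*x+v*y,z]
print('side: collar ctr rest',proj(s,P(31,0,85)),'top collar top',proj(t,P(31,0,98)), 'knob outer side',proj(s,P(31-60,0,85)))
for d in range(50,91,8):
    x=31-d
    print(d,'SIDE blade far/near top',*[np.round(proj(s,P(x,y,45)),1) for y in(30,-30)],'foot near bottom L,R',*[np.round(proj(s,P(x+e,-33,12)),1) for e in(-8,8)],
     'TOP foot -x top edge L,R',*[np.round(proj(t,P(x-8,y,12)),1) for y in(33,-33)],'blade top L R',*[np.round(proj(t,P(x,y,45)),1) for y in(30,-30)])
# depth-based blade
for n,c in(('top',t),('side',s)):
    w=np.nanmean([cloud(snapshot(n)) for _ in range(6)],0).reshape(-1,3)
    f=np.c_[(w[:,:2]-O)@u,(w[:,:2]-O)@v,w[:,2]]
    q=f[(abs(f[:,1])<34)&(f[:,0]>-80)&(f[:,0]<0)&(f[:,2]>30)&(f[:,2]<50)]
    print(n,len(q),np.round(np.median(q,0),1),np.round(q[np.argsort(q[:,1])][:40:2],0).tolist())
    r=f[(abs(f[:,1])<20)&(f[:,0]>-60)&(f[:,0]<30)&(f[:,2]>70)];print('rod',np.median(r,0),r[:,0].min())
```

```text
side: collar ctr rest [301.76620775 242.45217791] top collar top [331.93897352 182.36810214] knob outer side [276.93775964 243.53699277]
50 SIDE blade far/near top [279.1 246.3] [281.8 264.1] foot near bottom L,R [278.2 274.4] [284.7 274.1] TOP foot -x top edge L,R [313.1 204.2] [334.1 208.7] blade top L R [316.1 200. ] [335.6 204.1]
58 SIDE blade far/near top [276.  246.5] [278.5 264.3] foot near bottom L,R [274.9 274.6] [281.4 274.3] TOP foot -x top edge L,R [312.7 206.7] [333.6 211.2] blade top L R [315.6 202.5] [335.1 206.7]
66 SIDE blade far/near top [272.8 246.6] [275.2 264.4] foot near bottom L,R [271.6 274.8] [278.2 274.4] TOP foot -x top edge L,R [312.2 209.2] [333.2 213.7] blade top L R [315.1 205. ] [334.7 209.2]
74 SIDE blade far/near top [269.6 246.7] [271.9 264.6] foot near bottom L,R [268.4 274.9] [274.9 274.6] TOP foot -x top edge L,R [311.7 211.7] [332.7 216.2] blade top L R [314.6 207.6] [334.2 211.8]
82 SIDE blade far/near top [266.5 246.9] [268.5 264.7] foot near bottom L,R [265.1 275.1] [271.6 274.8] TOP foot -x top edge L,R [311.2 214.2] [332.3 218.7] blade top 
[... 566 characters left out ...]
1.0, 40.0], [-36.0, 14.0, 37.0], [-37.0, 16.0, 36.0], [-36.0, 21.0, 47.0], [-33.0, 24.0, 44.0], [-34.0, 27.0, 46.0]]
rod [-12.34627476   0.79117646  92.43783541] -28.972172601544358
side 41 [-37.6  -9.   43.3] [[-36.0, -34.0, 40.0], [-36.0, -33.0, 43.0], [-35.0, -32.0, 35.0], [-38.0, -32.0, 35.0], [-38.0, -30.0, 44.0], [-38.0, -28.0, 44.0], [-37.0, -21.0, 44.0], [-36.0, -14.0, 44.0], [-38.0, -12.0, 38.0], [-36.0, -11.0, 44.0], [-38.0, -9.0, 42.0], [-38.0, -8.0, 44.0], [-38.0, -5.0, 44.0], [-37.0, 2.0, 44.0], [-37.0, 9.0, 44.0], [-38.0, 12.0, 34.0], [-38.0, 13.0, 36.0], [-38.0, 15.0, 41.0], [-38.0, 16.0, 44.0], [-38.0, 19.0, 44.0]]
rod [-7.99639565 -8.59858984 89.69733038] -30.736570521914942
```

>>> step_arm --commands '[[-1, [2.5, -2.5, 0], [0, 0, 0.09]], [-1, [2.8, -2.7, 0], [0, 0, 0.09]], [-1, [2.8, -2.7, 0], [0, 0, 0]], [-1, [2.8, -2.7, 0], [0, 0, 0]], [-1, [2.8, -2.7, 0], [0, 0, 0]], [-1, [2.8, -2.7, 0], [0, 0, 0]], [-1, [2.8, -2.7, 0], [0, 0, 0]], [-1, [2.8, -2.7, 0], [0, 0, 0]]]'

```text
clock: 1.87
ee_pos: [418.6, 324.9, 214.2]
eef_rot: [0.265, 3.13, 0.001]
contact_force: [0.4, 0.6, -0.1]
opening: 0.448
gripper_force: 0.0
```

>>> step_arm --commands '[[-1, [2.8, -2.7, -1], [0, 0, 0]], [-1, [2.8, -2.7, -1], [0, 0, 0]], [-1, [2.8, -2.7, -1], [0, 0, 0]], [-1, [2.8, -2.7, -1], [0, 0, 0]], [-1, [2.8, -2.7, -1], [0, 0, 0]], [-1, [1.7, -2.3, -1], [0, 0, 0]], [-1, [0, 0, -3], [0, 0, 0]], [-1, [0, 0, 0], [0, 0, 0]]]'

```text
clock: 2.53
ee_pos: [572.3, 166.0, 119.1]
eef_rot: [-0.269, -3.121, 0.005]
contact_force: [-2.4, -0.5, -0.8]
opening: 0.003
gripper_force: 0.0
```

>>> step_arm --commands '[[-1, [0.4, 0, 0], [0, 0, 0]], [-1, [0, 0, 0], [0, 0, 0]], [-1, [0, 0, 0], [0, 0, 0]]]'

```text
clock: 2.78
ee_pos: [579.3, 169.5, 125.7]
eef_rot: [0.263, 3.128, 0.002]
contact_force: [-1.0, 0.4, -0.4]
opening: 0.001
gripper_force: 0.0
```

Run:
```python
from h import *
s=state();print(s['ee_pos'],s['eef_rot'],s['joints'])
from scipy.spatial.transform import Rotation as R
m=R.from_rotvec(s['eef_rot']).as_matrix();print(m.round(3),np.degrees(np.arctan2(m[1,1],m[0,1])))
t=shot('top');cv2.imwrite('pics/k1.png',cv2.resize(t['img'][140:230,130:250],None,fx=5,fy=5)[:,:,::-1])
```

```text
[579.26076853 169.48253808 125.71672242] [2.62716217e-01 3.12783686e+00 1.92260982e-03] [ 2.65465811e-01  4.28041669e-01  1.62951425e+00  2.41311198e-04
  1.08104160e+00 -1.13785120e+00]
[[-0.986  0.167  0.003]
 [ 0.167  0.986  0.001]
 [-0.003  0.001 -1.   ]] 80.39776577933245
```

View pics/k1.png

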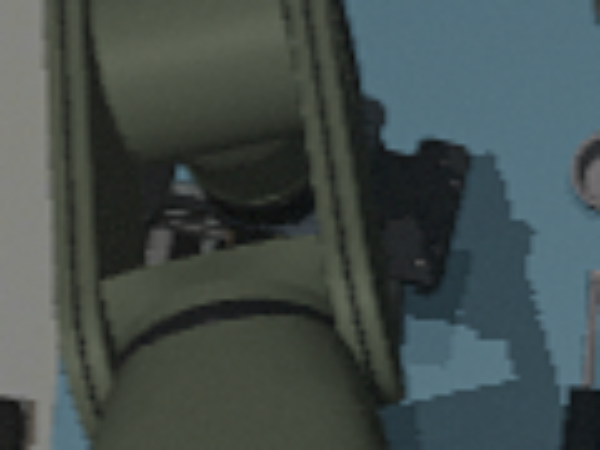

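The picture shows the arm covering the pod, so I'll rely on the measured position. Pressing the round key now.

>>> step_arm --commands '[[-1, [0, -0.1, -3], [0, 0, 0]], [-1, [0, 0, -2.5], [0, 0, 0]], [-1, [0, 0, -0.8], [0, 0, 0]], [-1, [0, 0, 0], [0, 0, 0]], [-1, [0, 0, -0.4], [0, 0, 0]], [-1, [0, 0, -0.3], [0, 0, 0]], [-1, [0, 0, -0.2], [0, 0, 0]], [-1, [0, 0, 0], [0, 0, 0]]]'

```text
clock: 3.5
ee_pos: [579.3, 168.1, 54.3]
eef_rot: [0.265, 3.128, 0.003]
contact_force: [-2.5, 1.1, 7.7]
opening: 0.003
gripper_force: 4.0
```

>>> step_arm --commands '[[-1, [0, 0, -0.15], [0, 0, 0]], [-1, [0, 0, 0], [0, 0, 0]], [-1, [0, 0, 0], [0, 0, 0]]]'

```text
clock: 3.75
ee_pos: [579.4, 168.1, 54.1]
eef_rot: [0.265, 3.127, 0.003]
contact_force: [-5.6, 0.1, 14.5]
opening: 0.006
gripper_force: 7.7
```

The key is at its stop. Lifting, then on to the bar key.

>>> step_arm --commands '[[-1, [0, 0, 2.0], [0, 0, 0]], [-1, [0, 0, 1.5], [0, 0, 0]], [-1, [0.1, 2.8, 0], [0, 0, 0]], [-1, [0, 4, 0], [0, 0, 0]], [-1, [0, 4, 0], [0, 0, 0]], [-1, [0, 0, 0], [0, 0, 0]], [-1, [0, 0, 0], [0, 0, 0]]]'

```text
clock: 4.33
ee_pos: [579.9, 277.4, 86.1]
eef_rot: [0.259, 3.129, 0.001]
contact_force: [0.3, -1.0, 0.3]
opening: -0.0
gripper_force: 0.0
```

>>> step_arm --commands '[[-1, [0, 0, -1.5], [0, 0, 0]], [-1, [0, 0, -1.0], [0, 0, 0]], [-1, [0, 0, -0.4], [0, 0, 0]], [-1, [0, 0, -0.3], [0, 0, 0]], [-1, [0, 0, -0.3], [0, 0, 0]], [-1, [0, 0, 0], [0, 0, 0]], [-1, [0, 0, 0], [0, 0, 0]]]'

```text
clock: 4.92
ee_pos: [579.4, 274.2, 54.1]
eef_rot: [0.266, 3.13, -0.0]
contact_force: [-6.0, -3.3, 19.0]
opening: 0.008
gripper_force: 9.0
```

>>> step_arm --commands '[[-1, [0, 0, 2.0], [0, 0, 0]], [-1, [0, 0, 1.5], [0, 0, 0]], [-1, [0, -2.4, 0], [0, 0, 0]], [-1, [0, -3, 0], [0, 0, 0]], [-1, [0, 0, 0], [0, 0, 0]], [-1, [0, 0, 0], [0, 0, 0]], [-1, [0, 0, 0], [0, 0, 0]]]'

```text
clock: 5.5
ee_pos: [579.7, 221.1, 85.6]
eef_rot: [0.267, 3.13, 0.001]
contact_force: [-0.7, 0.0, -0.3]
opening: 0.003
gripper_force: 0.0
```

>>> step_arm --commands '[[-1, [0, 0, -1.5], [0, 0, 0]], [-1, [0, 0, -1.0], [0, 0, 0]], [-1, [0, 0, -0.4], [0, 0, 0]], [-1, [0, 0, -0.3], [0, 0, 0]], [-1, [0, 0, -0.3], [0, 0, 0]], [-1, [0, 0, 0], [0, 0, 0]], [-1, [0, 0, 0], [0, 0, 0]]]'

```text
clock: 6.08
ee_pos: [579.3, 222.0, 54.0]
eef_rot: [0.264, 3.13, 0.001]
contact_force: [-6.4, -1.5, 19.7]
opening: 0.001
gripper_force: 9.9
```

>>> step_arm --commands '[[-1, [0, 0, 2.0], [0, 0, 0]], [-1, [0, 0, 4], [0, 0, 0]], [-1, [0, 0, 4], [0, 0, 0]], [0, [0.1, -3, 1], [0, 0, 0]], [0, [0.1, -4, 0], [0, 0, 0]], [0, [0.1, -4, 0], [0, 0, 0]], [0, [0.1, -4, 0], [0, 0, 0]], [0, [0.1, -4, 0], [0, 0, 0]]]'

```text
clock: 6.75
ee_pos: [584.2, 30.2, 160.6]
eef_rot: [-0.263, -3.13, -0.0]
contact_force: [-0.0, -0.7, 0.4]
opening: 0.338
gripper_force: 0.0
```

>>> step_arm --commands '[[0.5, [0.1, -4, 0], [0, 0, 0]], [0.5, [0.1, -4, 0], [0, 0, 0]], [0.5, [0.1, -4, 0], [0, 0, 0]], [0.5, [0.1, -4, 0], [0, 0, 0]], [0.5, [0.2, -4, 0], [0, 0, 0]], [0.5, [0.1, -4, 0], [0, 0, 0]], [0.5, [0.1, -1.9, 0], [0, 0, 0]], [0.5, [0, 0, 0], [0, 0, 0]]]'

```text
clock: 7.42
ee_pos: [592.5, -231.7, 159.9]
eef_rot: [-0.271, -3.13, 0.002]
contact_force: [0.5, 0.6, 0.0]
opening: 0.752
gripper_force: 0.0
```

>>> step_arm --commands '[[0.5, [0, 0, 0], [0, 0, 0]], [0.5, [0, 0, 0], [0, 0, 0]]]'

```text
clock: 7.58
ee_pos: [592.4, -226.4, 160.2]
eef_rot: [-0.264, -3.13, -0.002]
contact_force: [0.1, 0.9, 0.4]
opening: 0.75
gripper_force: 0.0
```

Run:
```python
from h import *
from scipy.spatial.transform import Rotation as R
s=state();print(s['ee_pos'],s['joints'],s['opening'])
m=R.from_rotvec(s['eef_rot']).as_matrix();print(np.degrees(np.arctan2(m[1,1],m[0,1])))
```

```text
[ 592.40346234 -226.36096483  160.16518548] [-3.83572641e-01  4.48219462e-01  1.50188660e+00  9.18435547e-04
  1.19275039e+00 -1.78646136e+00] 0.7499493186898154
80.36011533226052
```

Above the rod and aligned. Descending to z=66 and closing.

>>> step_arm --commands '[[0.5, [0, 0, -3], [0, 0, 0]], [0.5, [0, 0, -3], [0, 0, 0]], [0.5, [0, 0, -2.4], [0, 0, 0]], [0.5, [0, 0, -1], [0, 0, 0]], [0.5, [0, 0, 0], [0, 0, 0]], [0.5, [0, 0, 0], [0, 0, 0]]]'

```text
clock: 8.08
ee_pos: [593.1, -226.6, 67.0]
eef_rot: [0.263, 3.13, 0.0]
contact_force: [0.3, -0.6, 1.3]
opening: 0.753
gripper_force: 0.0
```

>>> step_arm --commands '[[-1, [0, 0, 0], [0, 0, 0]], [-1, [0, 0, 0], [0, 0, 0]], [-1, [0, 0, 0], [0, 0, 0]], [-1, [0, 0, 0], [0, 0, 0]], [-1, [0, 0, 0], [0, 0, 0]], [-1, [0, 0, 0], [0, 0, 0]], [-1, [0, 0, 0], [0, 0, 0]], [-1, [0, 0, 0], [0, 0, 0]]]'

```text
clock: 8.75
ee_pos: [592.5, -227.7, 66.5]
eef_rot: [0.265, 3.13, 0.0]
contact_force: [0.1, -0.1, 1.0]
opening: 0.198
gripper_force: 0.0
```

>>> step_arm --commands '[[-1, [0, 0, 0], [0, 0, 0]], [-1, [0, 0, 0], [0, 0, 0]], [-1, [0, 0, 0], [0, 0, 0]]]'

```text
clock: 9.0
ee_pos: [592.4, -228.3, 66.4]
eef_rot: [-0.265, -3.13, 0.001]
contact_force: [-1.8, -2.5, -0.9]
opening: 0.144
gripper_force: 30.0
```

Run:
```python
from h import *
s=shot('side');cv2.imwrite('pics/g1.png',cv2.resize(s['img'][195:285,240:340],None,fx=6,fy=6)[:,:,::-1])
```

```text
(no output)
```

View pics/g1.png

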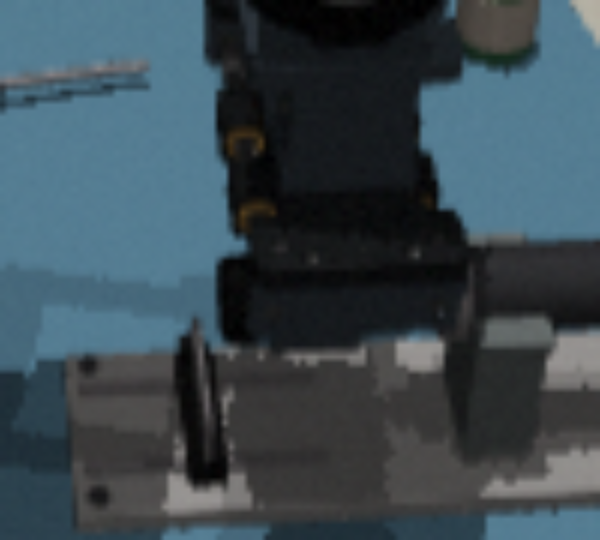

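The fingers are closed on the bare rod (opening 0.144, grip 30 N), with the knob at crop (235,297) and the blade at about (200,330). Now drawing 66 mm along the rod.

>>> step_arm --commands '[[-1, [-0.6, 0.1, 0], [0, 0, 0]], [-1, [-0.9, 0.16, 0], [0, 0, 0]], [-1, [-1, 0.17, 0], [0, 0, 0]], [-1, [-1, 0.17, 0], [0, 0, 0]], [-1, [-1, 0.17, 0], [0, 0, 0]], [-1, [-0.9, 0.16, 0], [0, 0, 0]], [-1, [-0.7, 0.12, 0], [0, 0, 0]], [-1, [-0.4, 0.07, 0], [0, 0, 0]]]'

```text
clock: 9.72
ee_pos: [529.0, -217.4, 66.5]
eef_rot: [0.265, 3.125, -0.003]
contact_force: [6.4, -4.9, -7.7]
opening: 0.145
gripper_force: 30.0
```

>>> step_arm --commands '[[-1, [0, 0, 0], [0, 0, 0]], [-1, [0, 0, 0], [0, 0, 0]], [-1, [0, 0, 0], [0, 0, 0]], [-1, [0, 0, 0], [0, 0, 0]], [-1, [0, 0, 0], [0, 0, 0]], [-1, [0, 0, 0], [0, 0, 0]]]'

```text
clock: 10.22
ee_pos: [529.9, -217.6, 66.5]
eef_rot: [0.265, 3.124, -0.003]
contact_force: [6.0, -5.2, -6.1]
opening: 0.146
gripper_force: 30.0
```

Run:
```python
from h import *
s=shot('side');t=shot('top')
a=cv2.resize(s['img'][205:280,235:320],None,fx=7,fy=6);
cv2.imwrite('pics/g2.png',np.clip(a*1.4,0,255).astype(np.uint8)[:,:,::-1])
yaw=-0.170;u=np.array([np.cos(yaw),np.sin(yaw)]);v=np.array([-u[1],u[0]]);O=np.array([585.3,-225.2])
P=lambda x,y,z:np.r_[O+u*x+v*y,z]
print(proj(s,P(-35.3,0,85)),proj(s,P(-35.3,-13,85)),proj(s,P(-95,0,85)),proj(s,P(-35.3,0,72)))
print((state()['ee_pos'][:2]-O)@u)
for n in('side','top'):
    w=np.nanmean([cloud(snapshot(n)) for _ in range(5)],0).reshape(-1,3)
    f=np.c_[(w[:,:2]-O)@u,(w[:,:2]-O)@v,w[:,2]]
    q=f[(abs(f[:,1])<20)&(f[:,0]>-120)&(f[:,0]<-50)&(f[:,2]>70)&(f[:,2]<105)]
    r=f[(abs(f[:,1])<20)&(f[:,0]>-50)&(f[:,0]<0)&(f[:,2]>93)&(f[:,2]<100)]
    print(n,'knob min x',np.sort(q[:,0])[:6],'collar',len(r),np.percentile(r[:,0],[5,50,95]) if len(r) else '')
```

```text
[274.32128072 243.65131306] [274.85646315 247.52833386] [249.43686674 244.7385732 ] [274.16456274 247.50269916]
-55.86655259074356
side knob min x [-94.02429129 -94.0140109  -94.01077242 -94.00850177 -94.007317
 -93.98843209] collar 0 
top knob min x [] collar 0
```

View pics/g2.png

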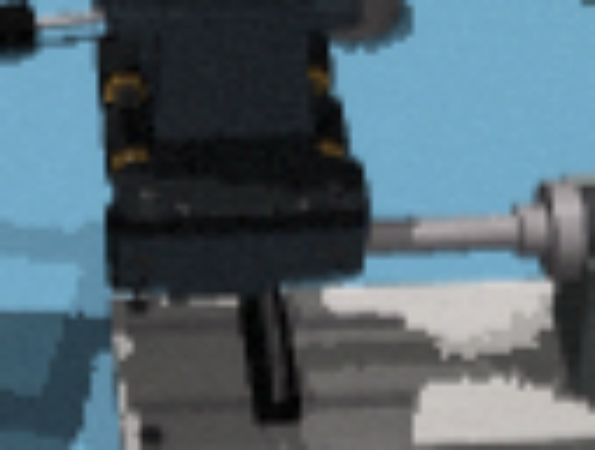

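The side view shows the fingers covering the collar and the blade below them at crop x≈265. Tool travel and knob travel both come to about 63.4 mm, so there was no slip and about 2.6 mm is left.

>>> step_arm --commands '[[-1, [-0.13, 0.02, 0], [0, 0, 0]], [-1, [-0.13, 0.02, 0], [0, 0, 0]], [-1, [0, 0, 0], [0, 0, 0]], [-1, [0, 0, 0], [0, 0, 0]], [-1, [0, 0, 0], [0, 0, 0]], [-1, [0, 0, 0], [0, 0, 0]], [-1, [0, 0, 0], [0, 0, 0]], [-1, [0, 0, 0], [0, 0, 0]]]'

```text
clock: 11.48
ee_pos: [527.4, -217.1, 66.5]
eef_rot: [0.265, 3.124, -0.003]
contact_force: [5.7, -6.3, -7.0]
opening: 0.145
gripper_force: 30.0
```

Run:
```python
from h import *
yaw=-0.170;u=np.array([np.cos(yaw),np.sin(yaw)]);v=np.array([-u[1],u[0]]);O=np.array([585.3,-225.2])
print('tcp',np.mean([(snapshot('top') and state()['ee_pos'][:2]-O)@u for _ in range(4)]))
# side cam: knob outer face & blade in same cloud
w=np.nanmedian([cloud(snapshot('side')) for _ in range(8)],0).reshape(-1,3)
f=np.c_[(w[:,:2]-O)@u,(w[:,:2]-O)@v,w[:,2]]
q=f[(abs(f[:,1])<20)&(f[:,0]>-120)&(f[:,0]<-50)&(f[:,2]>70)&(f[:,2]<103)];print('knob',np.sort(q[:,0])[:8])
q=f[(f[:,1]<-10)&(f[:,1]>-34)&(f[:,0]>-60)&(f[:,0]<-10)&(f[:,2]>28)&(f[:,2]<48)];print('blade',len(q),np.percentile(q[:,0],[10,50,90]))
# sleeve/mouth bias check: barrel mouth sleeve at x=48
q=f[(abs(f[:,1])<12)&(f[:,0]>0)&(f[:,0]<120)&(f[:,2]>88)];h,e=np.histogram(q[:,0],np.arange(0,120,4));print([(e[i],h[i],round(q[(q[:,0]>=e[i])&(q[:,0]<e[i+1]),2].max(),0)) for i in range(len(h)) if h[i]])
```

```text
tcp -58.41770886665675
knob [-96.5979433  -96.55883534 -96.55579753 -96.55233578 -96.55197665
 -96.55033019 -96.52734921 -96.44053389]
blade 22 [-38.2941194  -37.60343823 -35.55436621]
[(np.int64(0), np.int64(5), np.float64(91.0)), (np.int64(4), np.int64(4), np.float64(91.0)), (np.int64(8), np.int64(6), np.float64(92.0)), (np.int64(12), np.int64(5), np.float64(91.0)), (np.int64(16), np.int64(6), np.float64(92.0)), (np.int64(20), np.int64(7), np.float64(92.0)), (np.int64(24), np.int64(5), np.float64(91.0)), (np.int64(28), np.int64(6), np.float64(91.0)), (np.int64(32), np.int64(6), np.float64(92.0)), (np.int64(36), np.int64(4), np.float64(91.0)), (np.int64(40), np.int64(5), np.float64(91.0)), (np.int64(44), np.int64(9), np.float64(95.0)), (np.int64(48), np.int64(12), np.float64(96.0)), (np.int64(52), np.int64(6), np.float64(95.0)), (np.int64(56), np.int64(19), np.float64(105.0)), (np.int64(60), np.int64(10), np.float64(104.0)), (np.int64(64), np.int64(9), np.float64(104.0)), (np.int64(68), np.int64(9), np.float64(102.0)), (np.int64(72), np.int64(10), np.float64(102.0)), (np.int64(76), np.int64(8), np.float64(103.0)), (np.int64(80), np.int64(10), np.float64(102.0)), (np.int64(84), np.int64(8), np.float64(102.0)), (np.int64(88), np.int64(9), np.float64(102.0)), (np.int64(92), np.int64(8), np.float64(102.0)), (np.int64(96), np.int64(9), np.float64(102.0)), (np.int64(100), np.int64(10), np.float64(102.0)), (np.int64(104), np.int64(10), np.float64(102.0)), (np.int64(108), np.int64(10), np.float64(102.0)), (np.int64(112), np.int64(10), np.float64(103.0))]
```

In the side view the knob face puts the collar at about −36.5 mm and the blade centre at about −36.1 mm, so they agree within 1 mm. Handing in.

```bash
python3 -c "
from workcell import *
print(close_job())"
```

```text
the job is handed in; nothing more can be done
None
```

I pressed the round, bar and square keys down in that order, each let up before the next, then drew the rod out until its collar was within about 1 mm of the pointer blade; the job is handed in with the gripper still holding it at 30 N, and no verdict was returned.

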